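# Fill the table caddy with the seasonings

## Task

Fill the wooden caddy for the table with the three seasonings, each standing upright on the floor of its own pocket in order of height: the pepper mill in the largest pocket beside the tall end board, the salt grinder in the middle one, the red-capped spice jar from the front of the worktop (not the one by the back wall) in the smallest one at the low end. Set each down on the pocket floor before letting go, do not drop it in or knock it over, and leave the caddy, the syrup bottle, the honey jar and the small black cup standing where they are.

Things in the scene. Friction and masses are not known exactly. Their poses are not given: they have to be found in the camera images.
- caddy: Loose wooden caddy, 0.9 kg, 229 mm along y, 84 along x: 3 pockets in a row along y. Origin under its middle, z up, +y to the end with the tall board. Pocket centres (x = 0): largest y = +71 mm (74 long), middle -5 (68), smallest -76 (64); all 74 wide in x. Floor 6 mm above origin. Outer walls 5 thick, 40 high; dividers 5 thick, 35 high; end board 8 thick (y 108 to 116), 100 high.
- mill: Pepper mill with clear body, black grip and steel cap, 154 mm tall, 55 mm diameter at the foot. Round, upright; origin at the centre of its underside, z up along its axis; it stands on the worktop at the start (origin z = 0). Black grip 48 mm diameter from 94 to 134 mm height, steel cap 51 mm diameter above it. About 0.19 kg. Belongs in the largest pocket.
- grinder: Plain cylindrical salt grinder, light grey lower half, black top half, 123 mm tall, 49 mm diameter. Round, upright; origin at the centre of its underside, z up along its axis; it stands on the worktop at the start (origin z = 0). The black top (46 mm diameter, 71 to 123 mm height) does not turn. About 0.17 kg. Belongs in the middle pocket.
- jar: Slim glass spice jar with a red cap, 106 mm tall, 45 mm diameter at the cap (85 to 106 mm height), glass body 42 mm diameter. Round, upright; origin at the centre of its underside, z up along its axis; it stands on the worktop at the start (origin z = 0). About 0.11 kg. Belongs in the smallest pocket. (A similar jar by the back wall, under the cabinets, is not part of this.)
- syrup: Syrup bottle, pale with a purple band and a red screw cap, 189 mm tall, 66 mm diameter, loose, leaning 2 or 3 degrees. Round, upright; origin at the centre of its underside, z up along its axis; it stands on the worktop at the start (origin z = 0). Not a seasoning: stays where it is.
- honey: Squat amber honey jar with a gilt lid, 74 mm tall, 58 mm diameter, loose. Round, upright; origin at the centre of its underside, z up along its axis; it stands on the worktop at the start (origin z = 0). Not a seasoning: stays where it is.
- cup: Small open black coffee dosing cup, 47 mm tall, 60 mm diameter, loose. Round, upright; origin at the centre of its underside, z up along its axis; it stands on the worktop at the start (origin z = 0). Stays where it is.
Not all that is in view belongs to the job. Leave any blue look-alike of the mill alone.

How it is judged:
At the end, for the whole second after the job is handed in: Mill in the largest, grinder in the middle, jar in the smallest pocket: each within 18 mm of the pocket centre in x and y, foot within 4 mm of its floor, within 7 degrees of upright, released, at rest. Caddy within 25 mm and bottle, honey jar, cup within 20 mm of their starts and not tipped (y of mill in the frame of caddy between 0.053 and 0.089 m and x of mill in the frame of caddy between -0.018 and 0.018 m and z of each of mill, grinder, jar in the frame of caddy below 0.01 m and angle between each of mill, grinder, jar's own z axis and vertical below 0.12 rad and linear speed of each of mill, grinder, jar, caddy below 0.02 m/s and y of grinder in the frame of caddy between -0.023 and 0.013 m and x of grinder in the frame of caddy between -0.018 and 0.018 m and y of jar in the frame of caddy between -0.094 and -0.058 m and x of jar in the frame of caddy between -0.018 and 0.018 m and distance of each of syrup, honey, cup from where it was at the start of the episode below 0.02 m and angle between each of syrup, honey, cup's own z axis and vertical below 0.2 rad and distance of caddy from where it was at the start of the episode below 0.025 m and angle between caddy's own z axis and vertical below 0.05 rad); the robot touches nothing.
It fails at once if a seasoning is tipped more than 35 degrees (angle between any of mill, grinder, jar's own z axis and vertical above 0.61 rad).
It fails at once if a seasoning is let go over the caddy with its foot more than 25 mm above the pocket floor (dropped in) ((x of mill in the frame of caddy between -0.06 and 0.06 m and y of mill in the frame of caddy between -0.14 and 0.14 m and z of mill in the frame of caddy above 0.031 m and contact force between the fingers and mill below 0.02 N) or (x of grinder in the frame of caddy between -0.06 and 0.06 m and y of grinder in the frame of caddy between -0.14 and 0.14 m and z of grinder in the frame of caddy above 0.031 m and contact force between the fingers and grinder below 0.02 N) or (x of jar in the frame of caddy between -0.06 and 0.06 m and y of jar in the frame of caddy between -0.14 and 0.14 m and z of jar in the frame of caddy above 0.031 m and contact force between the fingers and jar below 0.02 N)).
It fails at once if the syrup bottle, honey jar or cup is shifted more than 30 mm or tipped ((distance of syrup from where it was at the start of the episode above 0.03 m or angle between syrup's own z axis and vertical above 0.35 rad) or (distance of honey from where it was at the start of the episode above 0.03 m or angle between honey's own z axis and vertical above 0.35 rad) or (distance of cup from where it was at the start of the episode above 0.03 m or angle between cup's own z axis and vertical above 0.35 rad)).
It fails at once if the caddy is shifted more than 40 mm or tipped (distance of caddy from where it was at the start of the episode above 0.04 m or angle between caddy's own z axis and vertical above 0.3 rad).
It also fails if it takes over 96 s, if anything falls off the work surface, if the arm or the gripper's body presses on something with over 40 N, if the wrist force passes 120 N, or if a joint passes its speed limit or range.

## Robot

A 6-joint arm with a two-finger parallel gripper is mounted at the origin on a cart in front of the work surface, level with it; the furniture and walls round the work are solid. World frame = base frame: x ahead of the robot, y to its left, z up, the work surface at z = 0. Lengths are in m, angles in rad, forces in N, time in s.
With the tool pointing down it reaches from about 0.35 to 0.85 m from the base axis. Payload 8.1 kg.
Tool frame: the origin (TCP) lies on the mounting face of the last link; the fingertips stand 186 mm ahead of it and the grasp point (between the pads) lies 167 mm ahead of it (robot.finger_overhang is the distance from the TCP to the fingertips, in m); z points along the fingers, y is the line along which they close (so a half turn about z gives the same grasp; the last joint's range is limited). The gripper opens to 93 mm and grips with 3 to 60 N. Pads are 15 mm wide; open, the fingers measure 128 mm over their backs; the gripper's body (75 mm by 188 mm) begins 65 mm behind the grasp point.
Start: joints at [-1.298, 0.13, 1.488, -0, 1.523, -0.085], TCP at [0.21, -0.562, 0.405] pointing down, gripper open.
Joint ranges: [-2.96, 2.96], [-0.89, 2.26], [0.02, 2.5], [-1.34, 4.48], [0, 2.73], [-2.66, 2.66]. Speed limits (rad/s): [2.39, 2.39, 2.79, 3.14, 3.14, 3.14].

## Interface

Orientations are given as a rotation vector (axis times angle).
In Python, from plant import readout, read_camera, get_calibration, job, robot gives the robot as it stands.
- The arm moves only by the shell command python3 -m handwheel 'ROWS' [FORCE]. ROWS is JSON, a list of rows, each a list of 5 numbers: the shift along the world's x, y, z in cm, then the turn about the world's z in rad, then the closure, from 0 (fully open) to 1 (shut). In form: [[tx, ty, tz, spin, gripper], ...]. A call has 1 to 10 rows; each row shifts and turns the commanded pose from where the row before left it; what a row does not reach is not made up. A row lasts 1/8 s, in which the tool goes at most 62.5 mm and 10.7 degrees, less where a joint would pass 70% of its speed; a pose out of reach is approached as far as the arm can. A call is refused whole if a number of a shift passes 6.25 or a number of a turn 0.188, either way. A call with a gripper value outside its range is refused whole. The fingers move at their own pace and stop on an object; FORCE is the grip in N (left out, the last holds). Time passes only in rows, so rows that do not move let the fingers close. It gives the time, the measured TCP pose, the force, the opening and the grip force at its end, in the units of the state.
- readout.read_state(): the state, without advancing time (a new reading comes with each control period).
- read_camera(name): name is "side" or "top" or "wrist"; returns the picture (420x560x3 uint8, red, green, blue); there is no depth.
- get_calibration(name): a dict with "fovy" (degrees; the focal length in pixels is half the picture's height over the tangent of half this angle, whatever the lens; pixels are square), "cx", "cy" (the principal point, pixels), "pose" (4x4, takes a point from camera to world coordinates). Camera axes: x right, y down, z forward; pixel columns grow to the right and rows downward; lengths in m; the calibration is good to about 2 mm. A picture is of the moment at which its call begins: read the wrist's pose just before it. get_calibration takes no time and is no camera call; for the wrist camera it gives the pose at the moment of the call.
- job.close_job(): hands the job in; it is judged then, once.
The state is a dict: "t": time; "q": joint angles; "dq": joint speeds; "joint_torque": joint torques, N m; "tool_pos": TCP position; "orientation": TCP orientation; "force": force on the tool from outside, world axes, zero at the start; "wrist_torque": the same for the moment, N m; "opening": finger opening in m; "gripper_force": force on a finger pad.
Only numpy, scipy, OpenCV 4.12 (cv2) and the standard library are available. Lean on these libraries where they do the work, as an engineer would, in place of code of your own. Each camera call takes 0.05 s, during which the arm holds its last target. There are 200 camera calls.

## Working session

There is one attempt and no reset: what is moved stays moved. The work goes in short steps, Python scripts to look and compute and a shell command to move; the robot and the scene stay as the last step left them, time stands still between calls to the robot, and variables do not carry over. Pictures are saved under pics/ and viewed, at most 14 in all, crops included, and the job is handed in when it is done.

```bash
mkdir -p pics; ls; python3 - <<'E'
from plant import readout, read_camera, get_calibration
import cv2,numpy as np
np.set_printoptions(precision=4,suppress=True)
for n in ["side","top"]:
    im=read_camera(n); cv2.imwrite(f"pics/{n}0.png",cv2.resize(im[:,:,::-1],(784,588),interpolation=cv2.INTER_CUBIC))
    cv2.imwrite(f"pics/{n}0_raw.png",im[:,:,::-1])
    c=get_calibration(n);print(n,c)
s=readout.read_state();print(s)
E
```

```text
pics
side {'fovy': 55.79430185045299, 'cx': 279.1416550608496, 'cy': 210.10214801688852, 'pose': array([[-0.9956,  0.0674, -0.0644,  0.5393],
       [ 0.0922,  0.6113, -0.786 ,  1.0351],
       [-0.0136, -0.7885, -0.6149,  0.8675],
       [ 0.    ,  0.    ,  0.    ,  1.    ]])}
top {'fovy': 57.010528430026, 'cx': 285.1357251272709, 'cy': 204.34089305145534, 'pose': array([[ 0.0273, -0.9884,  0.1492,  0.3207],
       [-0.9992, -0.0226,  0.0331, -0.0082],
       [-0.0294, -0.15  , -0.9883,  1.0363],
       [ 0.    ,  0.    ,  0.    ,  1.    ]])}
{'t': 0.1, 'q': array([-1.2984,  0.1311,  1.4892, -0.    ,  1.523 , -0.0854]), 'dq': array([-0.0023, -0.0013, -0.002 , -0.0007,  0.0003, -0.0008]), 'joint_torque': array([  0.0013, -56.1341, -49.3098,   0.0771,   0.0292,  -0.0001]), 'tool_pos': array([ 0.2101, -0.5618,  0.4038]), 'orientation': array([-3.0898, -0.5588,  0.0003]), 'force': array([-0.3421,  0.0241, -1.043 ]), 'wrist_torque': array([-0.0047,  0.0044,  0.0019]), 'gripper_force': 0.0, 'opening': 0.09272296453542431}
```

View pics/side0.png

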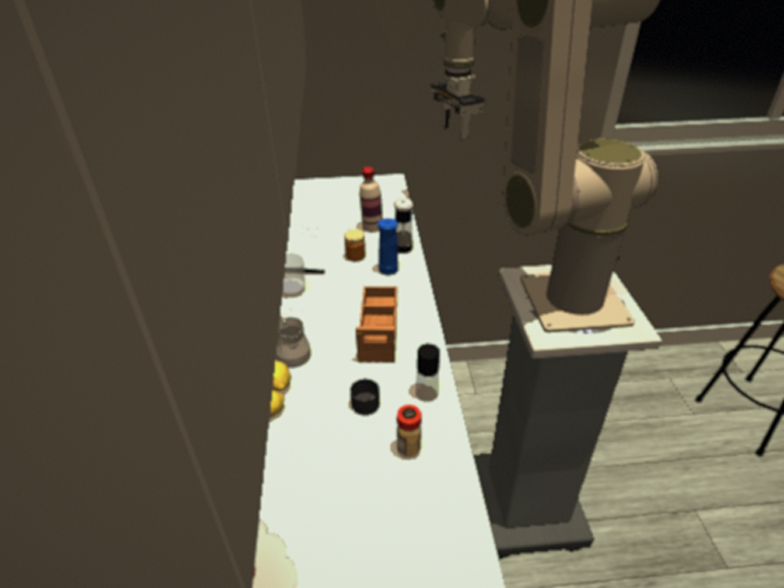

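View pics/top0.png

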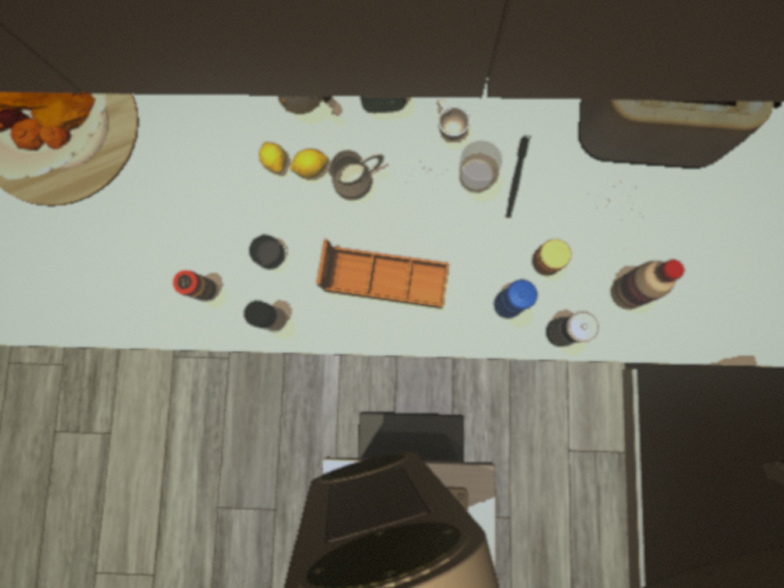

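The top view (scale 1.4) shows the jar cap at (187,284), grinder top at (260,314), mill cap at (580,327), caddy corners around (320,240) to (448,305) with the tall board on the left, cup at (266,251), honey at (552,255), syrup cap at (672,270), and the blue look-alike at (518,297). I'll zoom in for accurate pixels.

```bash
python3 - <<'E'
import cv2,numpy as np
t=cv2.imread("pics/top0_raw.png");s=cv2.imread("pics/side0_raw.png")
def z(im,x0,y0,w,h,k):
    c=cv2.resize(im[y0:y0+h,x0:x0+w],None,fx=k,fy=k,interpolation=cv2.INTER_CUBIC)
    for x in range((x0+9)//10*10,x0+w,10):
        cv2.line(c,((x-x0)*k,0),((x-x0)*k,6 if x%50 else 14),(0,0,255),1)
    for y in range((y0+9)//10*10,y0+h,10):
        cv2.line(c,(0,(y-y0)*k),(6 if y%50 else 14,(y-y0)*k),(0,0,255),1)
    return c
a=z(t,115,160,200,75,4);b=z(t,340,160,160,93,4);c=z(s,240,115,80,220,2)
o=np.zeros((600,800,3),np.uint8);o[:300]=a[:300];
b=z(t,345,165,150,75,4);o[300:,:600]=b
o[300:,600:]=z(s,245,190,66,100,3)[:300,:198].copy() if 0 else cv2.resize(z(s,245,190,66,100,3),(200,300))
cv2.imwrite("pics/zoom0.png",o)
E
```

```text
(no output)
```

View pics/zoom0.png

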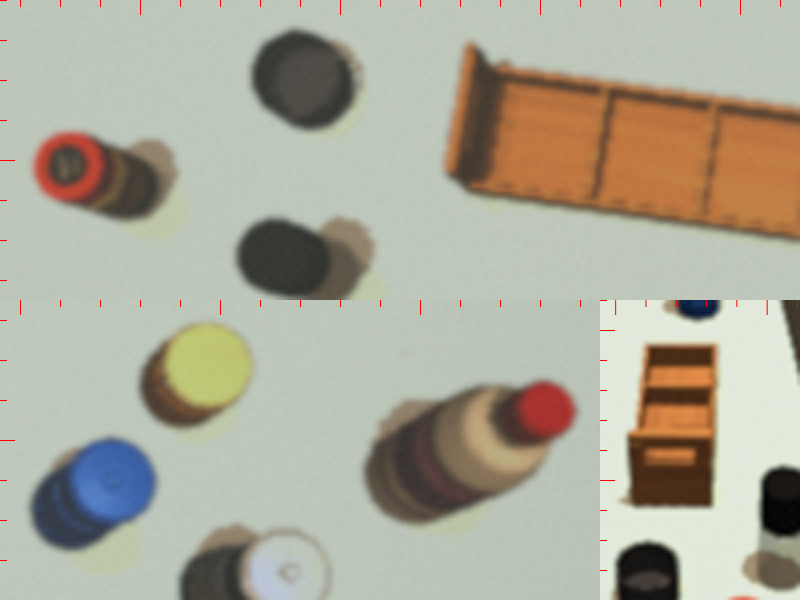

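```bash
cat > h.py <<'E'
import numpy as np
from plant import get_calibration
from scipy.optimize import least_squares
def ray(n,u,v,z,c=None):
    c=c or get_calibration(n);f=210/np.tan(np.radians(c["fovy"]/2));T=c["pose"]
    d=T[:3,:3]@np.array([(u-c["cx"])/f,(v-c["cy"])/f,1]);o=T[:3,3]
    return (o+d*(z-o[2])/d[2])[:2]
def proj(c,P):
    f=210/np.tan(np.radians(c["fovy"]/2));T=c["pose"]
    p=(np.atleast_2d(P)-T[:3,3])@T[:3,:3]
    return np.c_[c["cx"]+f*p[:,0]/p[:,2],c["cy"]+f*p[:,1]/p[:,2]]
def caddy_fit(obs,x0=(.5,0,0)):
    # obs: list of (calib,(u,v),(X,Y,Z) in caddy)
    def W(p,P):
        c,s=np.cos(p[2]),np.sin(p[2]);return np.array([p[0]+c*P[0]-s*P[1],p[1]+s*P[0]+c*P[1],P[2]])
    r=least_squares(lambda p:np.concatenate([(proj(c,W(p,P))[0]-uv) for c,uv,P in obs]),x0)
    return r.x,r.fun.reshape(-1,2)
E
python3 - <<'E'
from h import *
np.set_printoptions(precision=3,suppress=True)
for n,u,v,z in [("jar",132.2,201.7,.106),("grinder",184.2,224.2,.123),("mill",416.5,233.5,.154),("honey",397,181.5,.074),("cup",191,180,.047),("blue",373,210,.15),("syrupcap",481,192.5,.189)]:
    print(n,ray("top",u,v,z))
for n,u,v,z in [("jar",409/1.4,413/1.4,.106),("grinder",428/1.4,351/1.4,.123),("mill",403/1.4,203/1.4,.154),("honey",355/1.4,236/1.4,.074),("cup",365/1.4,386/1.4,.047),("blue",387/1.4,224/1.4,.15)]:
    print("side",n,ray("side",u,v,z))
c=get_calibration("top")
print(caddy_fit([(c,np.array(a),b) for a,b in [((232.5,170.8),(.042,.116,.1)),((226.8,203.8),(-.042,.116,.1)),((320,187),(.042,-.113,.04)),((316.4,218.8),(-.042,-.113,.04))]]))
w=get_calibration("wrist");print(w)
E
```

```text
jar [0.459 0.4  ]
grinder [0.405 0.262]
mill [ 0.394 -0.277]
honey [ 0.531 -0.256]
cup [0.529 0.275]
blue [ 0.446 -0.181]
syrupcap [ 0.485 -0.409]
side jar [0.459 0.402]
side grinder [0.407 0.268]
side mill [ 0.396 -0.264]
side honey [ 0.528 -0.243]
side cup [0.532 0.276]
side blue [ 0.447 -0.168]
(array([ 0.489,  0.049, -0.111]), array([[-1.122, -0.147],
       [-0.8  , -0.145],
       [ 1.217,  0.208],
       [ 0.788,  0.027]]))
{'fovy': 65.70767180433852, 'cx': 281.6193057141175, 'cy': 210.94573664912403, 'pose': array([[ 0.351, -0.903, -0.249,  0.28 ],
       [-0.937, -0.338, -0.092, -0.536],
       [-0.001,  0.266, -0.964,  0.384],
       [ 0.   ,  0.   ,  0.   ,  1.   ]])}
```

```bash
python3 -m handwheel '[[2.3,3.6,0,0.138,0],[2.3,3.6,0,0.138,0],[2.3,3.6,0,0.138,0],[2.3,3.6,0,0.138,0],[2.3,3.6,0,0.138,0],[2.3,3.6,0,0.138,0],[2.3,3.6,0,0.138,0],[2.3,3.6,0,0.138,0],[0,0,0,0,0]]' 20
cat >> h.py <<'E'
def snap(n,name):
    import cv2
    from plant import read_camera,readout
    c=get_calibration(n);im=read_camera(n);cv2.imwrite(f"pics/{name}_raw.png",im[:,:,::-1])
    o=cv2.resize(im[:,:,::-1],(784,588),interpolation=cv2.INTER_CUBIC);cv2.imwrite(f"pics/{name}.png",o)
    np.save(f"pics/{name}.npy",c,allow_pickle=True)
    s=readout.read_state();y=cv2.Rodrigues(np.array(s["orientation"]))[0][:,1]
    print(s["t"],s["tool_pos"].round(4),"yang",np.arctan2(y[1],y[0]).round(3),"F",s["force"].round(1),"grip",s["gripper_force"],s["opening"])
    return c
E
python3 -c "
from h import *
c=snap('wrist','w1');print(c['pose'].round(3))"
```

```text
t: 1.23
tool_pos: [0.3952, -0.2719, 0.4044]
orientation: [-2.333, -2.102, -0.001]
force: [-0.3, 0.2, 0.1]
opening: 0.093
gripper_force: 0.0
1.275 [ 0.3946 -0.2731  0.4044] yang -0.107 F [-0.6 -1.3  0.1] grip 0.0 0.09335087742090907
[[ 0.995 -0.1   -0.028  0.403]
 [-0.104 -0.959 -0.264 -0.198]
 [-0.001  0.265 -0.964  0.384]
 [ 0.     0.     0.     1.   ]]
```

View pics/w1.png

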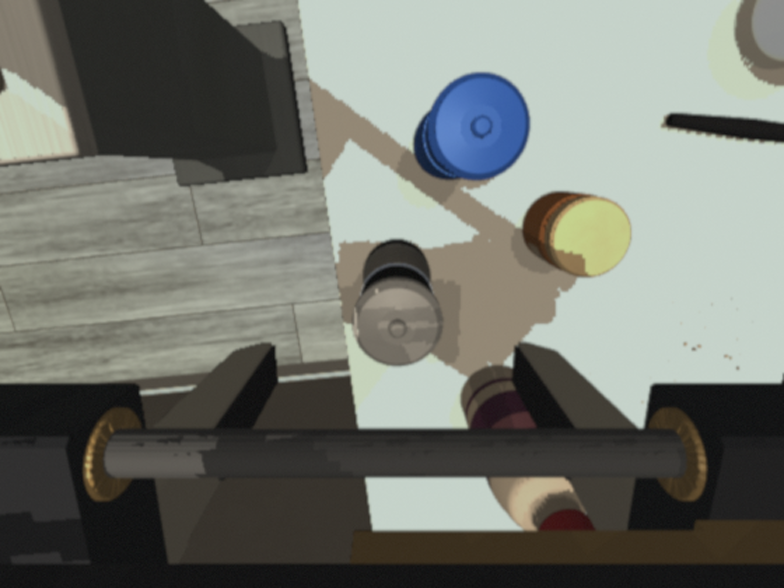

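Mill cap centre is at (398,322) on the wrist picture, with the blue look-alike at (480,126) and honey at (590,235). The syrup bottle is lower right, passing under the right finger.

```bash
python3 -c "
from h import *
c=np.load('pics/w1.npy',allow_pickle=True).item()
for n,u,v,z in [('mill',398,322,.154),('blue',480,126,.15),('honey',591,235,.074),('syrupfoot',500,395,.03)]: print(n,ray(0,u/1.4,v/1.4,z,c).round(4))"
```

```text
mill [ 0.3972 -0.2763]
blue [ 0.4467 -0.1822]
honey [ 0.5322 -0.2547]
syrupfoot [ 0.4742 -0.393 ]
```

```bash
python3 -m handwheel '[[0.2,-0.3,-3,0,0],[0,0,-3.5,0,0],[0,0,-3.5,0,0],[0,0,-2.2,0,0],[0,0,0,0,1],[0,0,0,0,1],[0,0,0,0,1],[0,0,0,0,1],[0,0,0,0,1],[0,0,0,0,1]]' 20
```

```text
t: 2.52
tool_pos: [0.3963, -0.2772, 0.2834]
orientation: [2.338, 2.097, -0.0]
force: [-1.9, 0.5, 3.5]
opening: 0.0506
gripper_force: 20.0
```

```bash
python3 -m handwheel '[[0,0,1,0,1],[0,0,2,0,1],[0,0,3,0,1],[0,0,4,0,1],[0,0,5,0,1],[0,0,5,0,1],[0,0,0,0,1]]' 25; python3 -c "
from h import *
import cv2
c=snap('side','s1');cv2.imwrite('pics/s1c.png',cv2.resize(cv2.imread('pics/s1_raw.png')[0:300,150:400],(500,600)))"
```

```text
t: 3.4
tool_pos: [0.3965, -0.2772, 0.4881]
orientation: [2.333, 2.092, 0.002]
force: [0.0, 0.0, -2.5]
opening: 0.0504
gripper_force: 25.0
3.45 [ 0.3963 -0.2771  0.485 ] yang -0.109 F [-0.   0.4 -2.3] grip 24.99979466199875 0.05024081209237677
```

View pics/s1c.png

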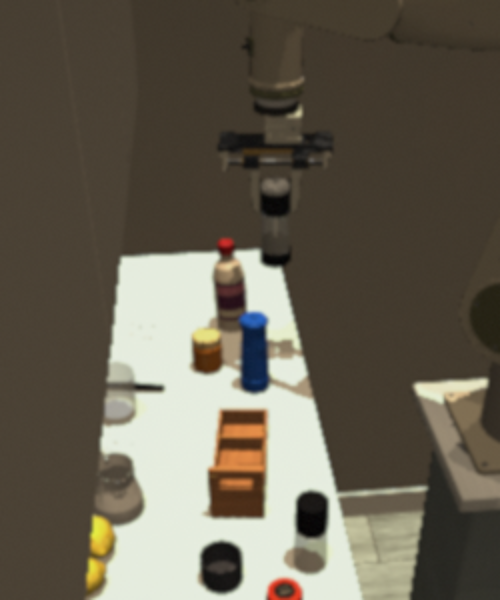

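Mill is held upright (foot near (275,262) in the crop), well above the blue jar. Moving to a view of the caddy.

```bash
python3 -m handwheel '[[1.3,3.1,0,0,1],[1.3,3.1,0,0,1],[1.3,3.1,0,0,1],[1.3,3.1,0,0,1],[1.3,3.1,0,0,1],[1.3,3.1,0,0,1],[1.3,3.1,0,0,1],[0,0,0,0,1],[0,0,0,0,1]]'; python3 -c "
from h import *
c=snap('wrist','w2')"
```

```text
t: 4.58
tool_pos: [0.4868, -0.0602, 0.4812]
orientation: [-2.337, -2.096, 0.003]
force: [0.3, -0.8, -1.3]
opening: 0.0505
gripper_force: 25.0
4.625 [ 0.4868 -0.0605  0.4816] yang -0.109 F [ 0.1 -0.7 -1.4] grip 24.999739229679108 0.0508862023253727
```

View pics/w2.png

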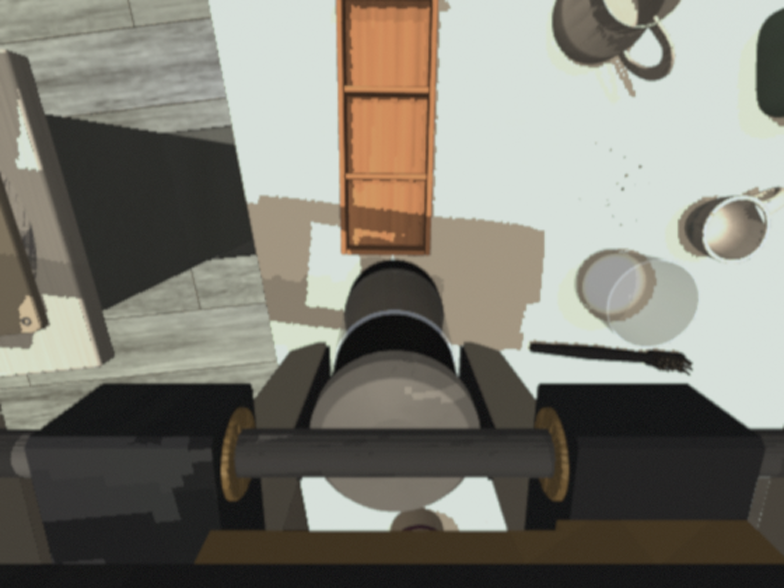

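Caddy seen from above: low end outer edge row 254 (columns 342–430), dividers at rows 177 and 91, centre column ~388; it is aligned with the gripper.

```bash
python3 -c "
from h import *
c=np.load('pics/w2.npy',allow_pickle=True).item()
p,r=caddy_fit([(c,np.array(a)/1.4,b) for a,b in [((342,254),(-.042,-.113,.04)),((430,254),(.042,-.113,.04)),((388,177),(0,-.0415,.035)),((388,91),(0,.0315,.035)),((340,91),(-.042,.0315,.04)),((437,91),(.042,.0315,.04))]],(.49,.05,-.11))
print(p,r.round(1))
for y in(.071,-.005,-.076): print(p[:2]+y*np.array([-np.sin(p[2]),np.cos(p[2])]))
# mill foot
f=c; print('foot guess', proj(c,[[.4868,-.0605,.2]])*1.4)
"
```

```text
[ 0.49217705  0.04841932 -0.1221945 ] [[-0.2  1.2]
 [ 1.   2.2]
 [-0.4  0.4]
 [ 0.2 -0.6]
 [-0.8 -1.8]
 [ 0.3 -0.7]]
[0.50083128 0.11888991]
[0.49156759 0.0434566 ]
[ 0.48291336 -0.02701399]
foot guess [[394.73622326 298.80511233]]
```

```bash
python3 -m handwheel '[[0.2,3,0,0,1],[0.2,3,0,0,1],[0.2,3,0,0,1],[0.2,3,0,0,1],[0.2,3,0,0,1],[0.2,2.9,0,0,1],[0,0,-3,0,1],[0,0,-4,0,1],[0,0,0,0,1],[0,0,0,0,1]]'; python3 -c "
from h import *
c=snap('wrist','w3')
s=snap('top','t3')"
```

```text
t: 5.88
tool_pos: [0.4994, 0.1184, 0.4141]
orientation: [2.34, 2.095, 0.001]
force: [0.8, 1.1, -1.1]
opening: 0.0503
gripper_force: 25.0
5.925 [0.4997 0.1185 0.4148] yang -0.11 F [ 0.  -0.1 -1.8] grip 24.999776780605316 0.050409269616503556
5.975 [0.4997 0.1186 0.415 ] yang -0.11 F [ 0.4 -0.1 -1.9] grip 24.999753534793854 0.05010194069693708
```

View pics/w3.png

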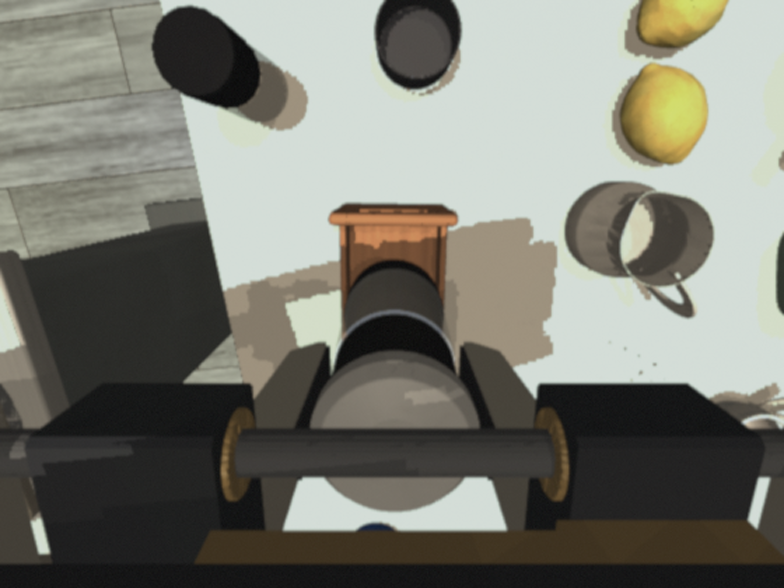

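The mill and caddy columns agree (~394), the board's top edge is at rows 205–224, the grinder top at about (193,50), and the cup at (418,30).

```bash
python3 -c "
from h import *
c=np.load('pics/w3.npy',allow_pickle=True).item()
print(ray(0,393/1.4,205/1.4,.1,c),ray(0,393/1.4,223/1.4,.1,c),'centre from board inner y -.037')
print(ray(0,346/1.4,240/1.4,.04,c),ray(0,441/1.4,240/1.4,.04,c))
print('grinder',ray(0,193/1.4,50/1.4,.123,c))"
```

```text
[0.50514152 0.17039405] [0.50388898 0.15910377] centre from board inner y -.037
[0.4651231  0.14336396] [0.53880816 0.13523704]
grinder [0.40757693 0.26526066]
```

```bash
python3 -m handwheel '[[0,0.2,-2.5,0,1],[0,0,-3,0,1],[0,0,-3,0,1],[0,0,-2,0,1],[0,0,-1,0,1],[0,0,-0.5,0,1],[0,0,0,0,1],[0,0,0,0,1]]'
```

```text
t: 6.98
tool_pos: [0.4996, 0.1211, 0.2938]
orientation: [2.339, 2.097, 0.002]
force: [-0.9, -0.1, -2.3]
opening: 0.0502
gripper_force: 25.0
```

```bash
python3 -m handwheel '[[0,0,-0.2,0,1],[0,0,-0.2,0,1],[0,0,-0.1,0,1],[0,0,0,0,1]]'
```

```text
t: 7.48
tool_pos: [0.4995, 0.1212, 0.2894]
orientation: [2.339, 2.097, 0.002]
force: [-4.7, 0.1, 9.8]
opening: 0.0501
gripper_force: 25.0
```

```bash
python3 -m handwheel '[[0,0,0.1,0,0.8],[0,0,0,0,0],[0,0,0,0,0],[0,0,0,0,0],[0,0,2,0,0],[0,0,4,0,0],[0,0,5,0,0],[0,0,0,0,0]]'; python3 -c "
from h import *
c=snap('wrist','w4')"
```

```text
t: 8.48
tool_pos: [0.5004, 0.1212, 0.4038]
orientation: [2.336, 2.094, 0.011]
force: [0.7, 0.4, -0.3]
opening: 0.0928
gripper_force: 0.0
8.525 [0.4998 0.1211 0.401 ] yang -0.109 F [-0.3 -0.  -0.6] grip 0.0 0.09292303106767784
```

View pics/w4.png

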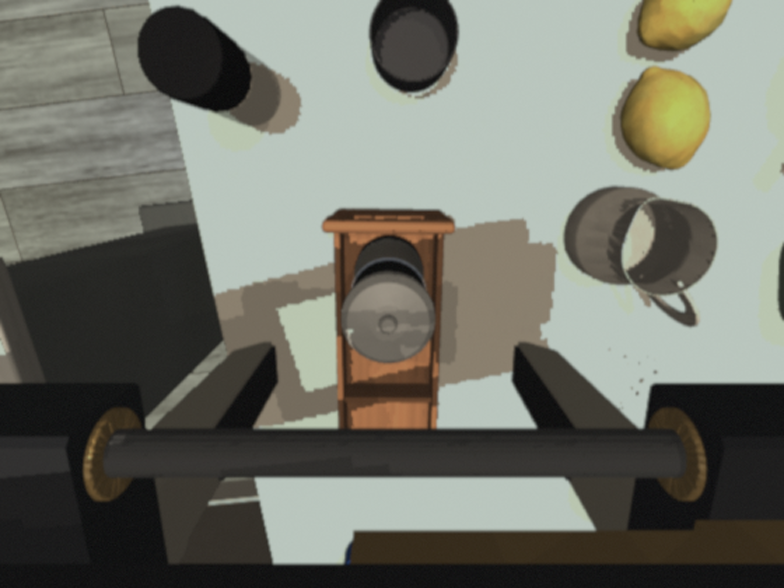

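Mill stands upright in the big pocket (cap at (388,320), clear of all walls). Going for the grinder.

```bash
python3 -m handwheel '[[-1.8,2.9,0,0,0],[-1.9,2.9,0,0,0],[-1.8,2.9,0,0,0],[-1.9,2.9,0,0,0],[-1.9,2.8,0,0,0],[0,0,0,0,0],[0,0,0,0,0]]' 25;  python3 -c "
from h import *
import cv2
c=snap('wrist','w5')
im=cv2.imread('pics/w5_raw.png');g=cv2.cvtColor(im,cv2.COLOR_BGR2GRAY)
m=((g<75)&(np.indices(g.shape)[0]<270)).astype(np.uint8)
n,l,st,ce=cv2.connectedComponentsWithStats(m)
for i in range(1,n):
    if st[i,4]>300: print(st[i],ce[i])
print(proj(c,[[.407,.265,.123]]))
"
```

```text
t: 9.4
tool_pos: [0.4061, 0.2647, 0.3975]
orientation: [-2.339, -2.098, 0.003]
force: [-0.1, 0.9, 0.0]
opening: 0.0927
gripper_force: 0.0
9.45 [0.4063 0.2644 0.3978] yang -0.109 F [ 0.4 -0.8 -0.1] grip 0.0 0.09288724364767868
[316   8  36  39 881] [334.03745743  26.56526674]
[300  29  50  47 720] [317.26527778  60.35833333]
[ 366  135   68   59 3101] [399.81489842 163.05965817]
[   29   171   208    99 10742] [157.42803947 235.25069819]
[ 255  177   55   62 2666] [282.20105026 208.1447862 ]
[ 335  245   81   25 1252] [374.17172524 260.55191693]
[487 245  50  25 371] [505.34501348 255.22911051]
[[282.57021842 214.40744144]]
```

View pics/w5.png

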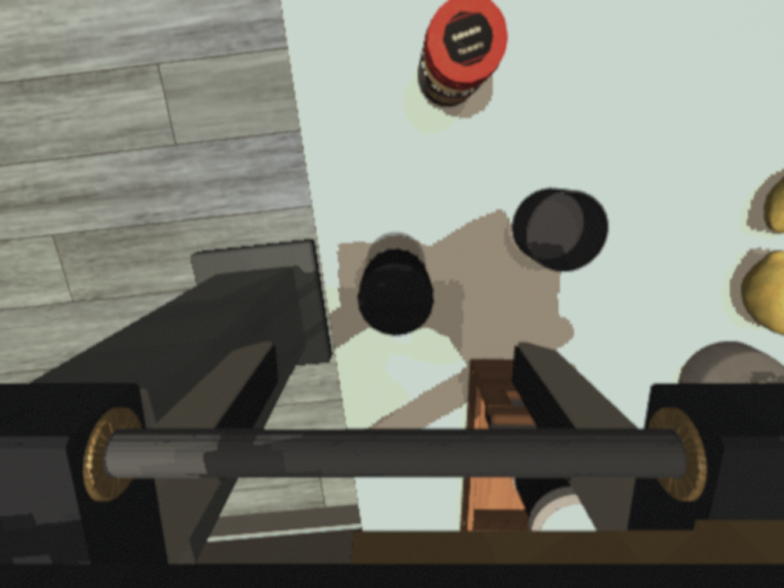

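Grinder cap centre at (395,296) is on the expected spot; the jar cap is at (466,40), the cup at (560,228).

```bash
python3 -m handwheel '[[0.1,0.2,-3,0,0],[0,0,-4,0,0],[0,0,-4,0,0],[0,0,-2.1,0,0],[0,0,0,0,1],[0,0,0,0,1],[0,0,0,0,1],[0,0,0,0,1],[0,0,0,0,1],[0,0,0,0,1]]' 25; python3 -c "
from h import *
c=np.load('pics/w5.npy',allow_pickle=True).item()
print('jar',ray(0,466/1.4,40/1.4,.106,c),'cup',ray(0,561/1.4,229/1.4,.045,c))"
```

```text
t: 10.7
tool_pos: [0.4073, 0.2671, 0.2681]
orientation: [2.339, 2.097, 0.001]
force: [0.2, -0.3, 1.4]
opening: 0.045
gripper_force: 24.9
jar [0.4594675  0.40010217] cup [0.53008847 0.28324196]
```

```bash
python3 -m handwheel '[[0,0,1,0,1],[0,0,3,0,1],[0,0,5,0,1],[0,0,6,0,1],[0,0,5,0,1],[0.4,-1.2,0,0,1],[1,-3,0,0,1],[1,-3,0,0,1],[1,-3,0,0,1],[1,-3,0,0,1]]'; python3 -m handwheel '[[1,-3,0,0,1],[1,-3,0,0,1],[1,-2,0,0,1],[1,-1,0,0,1],[0,0,0,0,1],[0,0,0,0,1]]';  python3 -c "
from h import *
c=snap('wrist','w6')"
```

```text
t: 11.95
tool_pos: [0.451, 0.1337, 0.4663]
orientation: [-2.338, -2.096, 0.003]
force: [0.2, -0.5, -1.7]
opening: 0.0451
gripper_force: 24.9
t: 12.7
tool_pos: [0.491, 0.0456, 0.4673]
orientation: [-2.338, -2.097, 0.001]
force: [-0.0, -0.2, -1.0]
opening: 0.045
gripper_force: 24.9
12.75 [0.4909 0.0457 0.4675] yang -0.108 F [-1.2 -0.1 -2. ] grip 24.90419098350685 0.04516135628139229
```

View pics/w6.png

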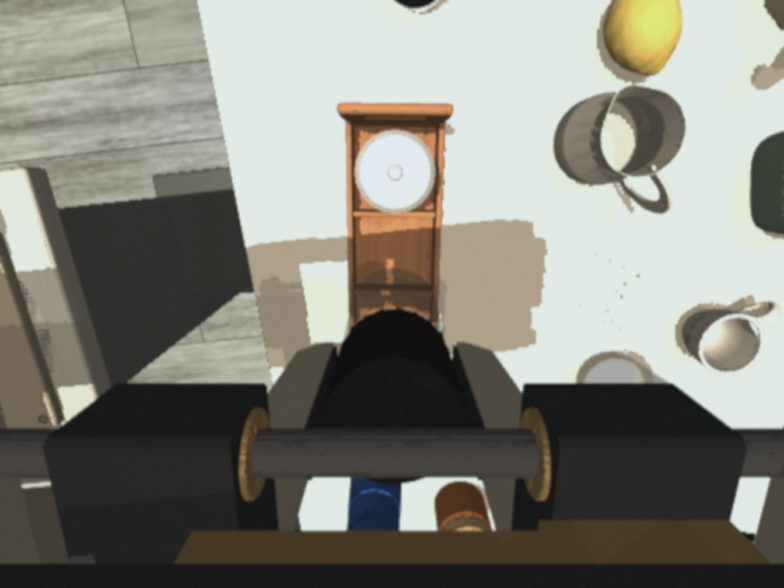

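Mill cap at (395,172) is upright over its pocket; dividers show at rows 213 and 288, columns 350–442.

```bash
python3 -c "
from h import *
c=np.load('pics/w6.npy',allow_pickle=True).item()
p,r=caddy_fit([(c,np.array(a)/1.4,b) for a,b in [((395,213),(0,.0315,.035)),((395,288),(0,-.0415,.035)),((346,160),(-.042,.075,.04)),((446,160),(.042,.075,.04)),((350,290),(-.042,-.043,.04)),((441,290),(.042,-.043,.04))]],(.49,.05,-.11))
print(p,r.round(1))
for y in(.071,-.005,-.076): print(p[:2]+y*np.array([-np.sin(p[2]),np.cos(p[2])]))
print(ray(0,395/1.4,172/1.4,.16,c))
"
```

```text
[ 0.49289115  0.05317702 -0.11058429] [[ 0.4 -2.1]
 [ 0.2  0.8]
 [ 0.5 -0.7]
 [-0.9 -0.6]
 [-0.   1.4]
 [-0.2  1.6]]
[0.50072664 0.12374333]
[0.49233935 0.04820756]
[ 0.48450386 -0.02235876]
[0.49941639 0.11768917]
```

```bash
python3 -m handwheel '[[0,0,-3,0,1],[0,0,-4,0,1],[0,0,-4,0,1],[0,0,-3,0,1],[0,0,-2,0,1],[0,0,-2,0,1],[0,0,-1,0,1],[0,0,0,0,1]]'; python3 -m handwheel '[[0,0,-0.2,0,1],[0,0,-0.2,0,1],[0,0,0,0,1]]'
```

```text
t: 13.75
tool_pos: [0.4908, 0.0454, 0.2773]
orientation: [-2.338, -2.097, 0.001]
force: [0.6, 0.6, -1.0]
opening: 0.0453
gripper_force: 24.9
t: 14.12
tool_pos: [0.4913, 0.045, 0.2741]
orientation: [2.339, 2.097, 0.001]
force: [0.1, -0.0, -2.2]
opening: 0.0452
gripper_force: 24.9
```

```bash
python3 -m handwheel '[[0,0,-0.1,0,1],[0,0,-0.1,0,1],[0,0,0,0,1]]'
```

```text
t: 14.5
tool_pos: [0.4916, 0.045, 0.2741]
orientation: [2.338, 2.097, 0.001]
force: [-7.9, 0.2, 16.4]
opening: 0.0449
gripper_force: 25.1
```

```bash
python3 -m handwheel '[[0,0,0.1,0,0.8],[0,0,0,0,0],[0,0,0,0,0],[0,0,0,0,0],[0,0,2,0,0],[0,0,4,0,0],[0,0,4,0,0],[0,0,3,0,0],[0,2,0,0,0],[-0.4,4,0,0,0]]'; python3 -m handwheel '[[-0.4,4,0,0,0],[-0.4,4,0,0,0],[-0.4,4,0,0,0],[-0.4,4,0,0,0],[-0.4,4,0,0,0],[-0.4,4,0,0,0],[-0.4,3.5,0,0,0],[-0.4,2,0,0,0],[0,0,0,0,0],[0,0,0,0,0]]'; python3 -c "
from h import *
import cv2
c=snap('wrist','w7');snap('top','t7')
a=cv2.imread('pics/w7_raw.png')[60:300,170:420];b=cv2.imread('pics/t7_raw.png')[150:240,115:335]
o=np.zeros((600,800,3),np.uint8);o[:240,:250]=a;o[:240,250:500]=0
o=np.vstack([np.hstack([cv2.resize(a,(250,240)),np.zeros((240,550,3),np.uint8)]),cv2.resize(b,(792,324),interpolation=cv2.INTER_CUBIC).repeat(1,0)[:,:792] if 0 else cv2.resize(b,(800,327),interpolation=cv2.INTER_CUBIC)])
cv2.imwrite('pics/c7.png',o)"
```

```text
t: 15.75
tool_pos: [0.4875, 0.1048, 0.4033]
orientation: [2.341, 2.094, 0.001]
force: [0.5, 0.4, 0.5]
opening: 0.0928
gripper_force: 0.0
t: 17.0
tool_pos: [0.4554, 0.3991, 0.4026]
orientation: [2.339, 2.096, -0.001]
force: [-0.6, -0.2, -0.2]
opening: 0.0929
gripper_force: 0.0
17.05 [0.4555 0.3989 0.4027] yang -0.11 F [-0.5 -0.1 -0.1] grip 0.0 0.09316185551665192
17.1 [0.4556 0.3989 0.4028] yang -0.11 F [-0.2  1.  -0.1] grip 0.0 0.09306689097464489
```

View pics/c7.png

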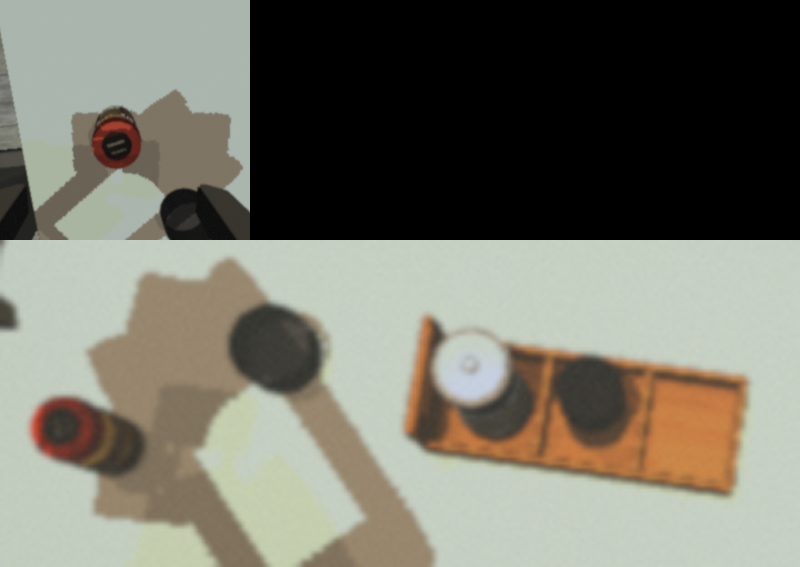

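Mill and grinder stand upright in their pockets. Jar cap is at raw (287,205) under the gripper, and the cup is clear of the right finger (perspective overlap only).

```bash
python3 -c "
from h import *
c=np.load('pics/w7.npy',allow_pickle=True).item()
print(ray(0,287,205,.106,c))
t=get_calibration('top');k=220/800
p,r=caddy_fit([(t,np.array([115+a[0]*k,150+(a[1]-240)*k]),b) for a,b in [((427,318),(.042,.116,.1)),((407,433),(-.042,.116,.1)),((748,377),(.042,-.113,.04)),((733,494),(-.042,-.113,.04)),((549,404),(0,.0315,.035)),((647,421),(0,-.0415,.035))]],(.49,.05,-.11));print(p,r.round(1))
print(p[:2]-.076*np.array([-np.sin(p[2]),np.cos(p[2])]))
"
```

```text
[0.46089923 0.40135716]
[ 0.48897267  0.04752631 -0.12070807] [[-0.3 -1.1]
 [-0.5  0.3]
 [ 1.1  0.1]
 [ 0.9 -0.5]
 [-0.9  0.9]
 [-0.4  0.2]]
[ 0.47982112 -0.02792068]
```

```bash
python3 -m handwheel '[[0.5,0.2,-3,0,0],[0,0,-4,0,0],[0,0,-4,0,0],[0,0,-3.2,0,0],[0,0,0,0,1],[0,0,0,0,1],[0,0,0,0,1],[0,0,0,0,1],[0,0,0,0,1],[0,0,0,0,1]]' 25
```

```text
t: 18.35
tool_pos: [0.4603, 0.4022, 0.2613]
orientation: [2.339, 2.097, 0.001]
force: [-0.2, -0.7, 2.1]
opening: 0.0442
gripper_force: 25.0
```

```bash
python3 -m handwheel '[[0,0,1,0,1],[0,0,3,0,1],[0,0,5,0,1],[0,0,6,0,1],[0,0,5,0,1],[0,-1.9,0,0,1],[0.2,-4,0,0,1],[0.2,-4,0,0,1],[0.2,-4,0,0,1],[0.2,-4,0,0,1]]'; python3 -m handwheel '[[0.2,-4,0,0,1],[0.2,-4,0,0,1],[0.2,-4,0,0,1],[0.2,-4,0,0,1],[0.2,-4,0,0,1],[0.2,-3,0,0,1],[0.2,-2,0,0,1],[0,0,0,0,1],[0,0,0,0,1]]';  python3 -c "
from h import *
c=snap('wrist','w8')"
```

```text
t: 19.6
tool_pos: [0.4677, 0.2213, 0.4595]
orientation: [-2.339, -2.097, 0.003]
force: [1.1, -0.8, -1.2]
opening: 0.0439
gripper_force: 25.0
t: 20.72
tool_pos: [0.4818, -0.0267, 0.4601]
orientation: [-2.338, -2.096, 0.001]
force: [-0.4, 0.8, -0.3]
opening: 0.0438
gripper_force: 25.0
20.775 [ 0.4819 -0.0265  0.4603] yang -0.109 F [ 0.6 -0.6 -0.8] grip 24.998520018998533 0.04388416496465648
```

View pics/w8.png

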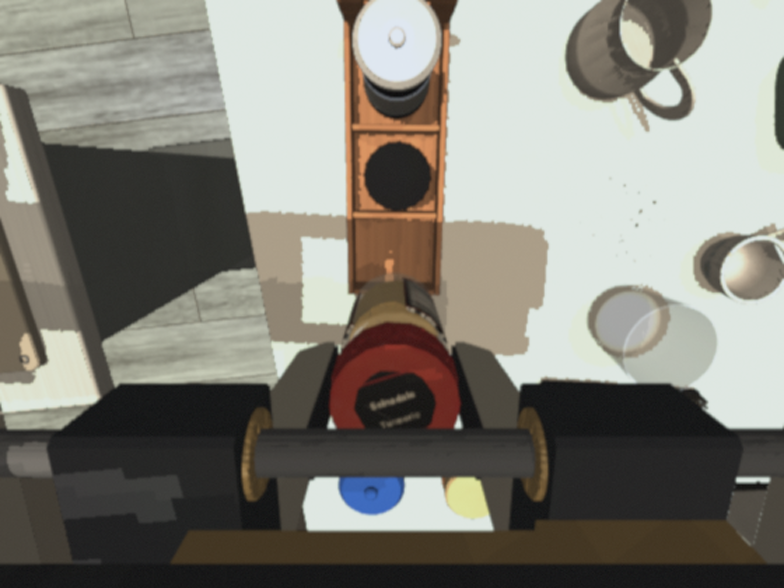

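Mill (397,40) and grinder (397,175) stand centred; the empty small pocket spans rows 216–292, columns 349–440.

```bash
python3 -c "
from h import *
c=np.load('pics/w8.npy',allow_pickle=True).item()
d=ray(0,395/1.4,215/1.4,.035,c);e=ray(0,394.5/1.4,293/1.4,.04,c)
print(d,e,d+(e-d)*(34.5/71.5), proj(c,[[.4819,-.0265,.2]])*1.4)"
```

```text
[0.48626679 0.00865111] [ 0.4782625  -0.06062807] [ 0.48240458 -0.02477731] [[394.03929823 308.52738326]]
```

```bash
python3 -m handwheel '[[0,0,-3,0,1],[0,0,-4,0,1],[0,0,-4,0,1],[0,0,-3,0,1],[0,0,-2,0,1],[0,0,-2,0,1],[0,0,-0.9,0,1],[0,0,0,0,1]]'; python3 -m handwheel '[[0,0,-0.2,0,1],[0,0,-0.2,0,1],[0,0,0,0,1]]'
```

```text
t: 21.78
tool_pos: [0.4819, -0.0265, 0.2713]
orientation: [-2.338, -2.097, 0.001]
force: [-1.1, 0.5, -1.2]
opening: 0.0441
gripper_force: 25.0
t: 22.15
tool_pos: [0.4822, -0.027, 0.268]
orientation: [2.339, 2.097, 0.0]
force: [-0.3, 0.2, -0.3]
opening: 0.044
gripper_force: 25.0
```

```bash
python3 -m handwheel '[[0,0,-0.1,0,1],[0,0,0,0,1]]'
```

```text
t: 22.4
tool_pos: [0.4823, -0.0271, 0.2672]
orientation: [2.339, 2.097, 0.001]
force: [-1.2, -0.2, 2.4]
opening: 0.0438
gripper_force: 25.0
```

```bash
python3 -m handwheel '[[0,0,-0.1,0,1],[0,0,0,0,1],[0,0,0.1,0,0.8],[0,0,0,0,0],[0,0,0,0,0],[0,0,0,0,0],[0,0,2,0,0],[0,0,4,0,0],[0,0,5,0,0]]'; python3 -m handwheel '[[0,-2,4,0,0],[0,-3,3,0,0],[0,-3,0,0,0],[0,0,0,0,0],[0,0,0,0,0],[0,0,0,0,0]]'; python3 -c "
from h import *
import cv2
c=snap('wrist','w9');snap('side','s9');snap('top','t9')
a=cv2.resize(cv2.imread('pics/w9_raw.png'),(400,300));b=cv2.resize(cv2.imread('pics/s9_raw.png')[120:330,180:390],(300,300));d=cv2.resize(cv2.imread('pics/t9_raw.png')[150:260,115:500],(800,229))
cv2.imwrite('pics/c9.png',np.vstack([np.hstack([a,b,np.zeros((300,100,3),np.uint8)]),d]))"
```

```text
t: 23.52
tool_pos: [0.4816, -0.0269, 0.3766]
orientation: [-2.338, -2.096, 0.003]
force: [1.7, -0.8, -0.2]
opening: 0.0926
gripper_force: 0.0
t: 24.28
tool_pos: [0.4821, -0.1062, 0.4463]
orientation: [-2.338, -2.098, 0.0]
force: [-0.3, 0.1, 0.8]
opening: 0.0929
gripper_force: 0.0
24.325 [ 0.4821 -0.1062  0.4463] yang -0.108 F [-0.1  0.8  0.1] grip 0.0 0.09278886539497365
24.375 [ 0.4822 -0.1063  0.4464] yang -0.108 F [ 0.5  0.8 -0. ] grip 0.0 0.09310380443646828
24.425 [ 0.4822 -0.1064  0.4465] yang -0.108 F [ 0.1 -0.3  0. ] grip 0.0 0.09311292158815163
```

View pics/c9.png

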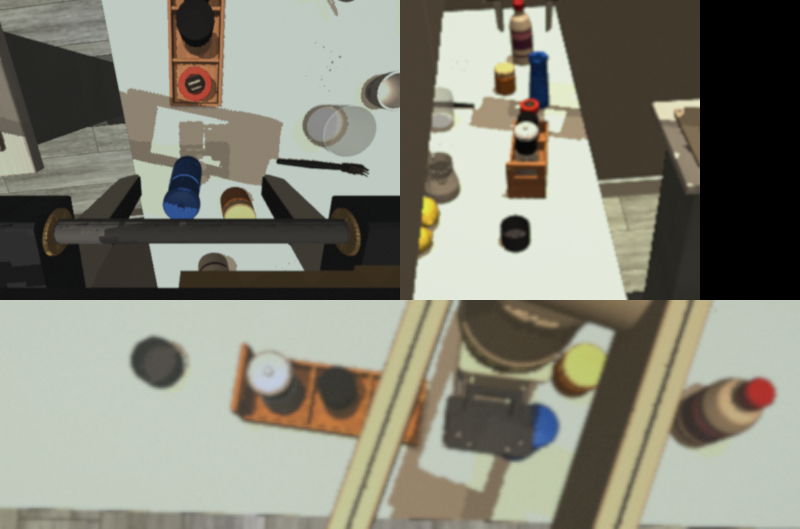

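All three stand upright in their pockets (jar cap at (196,84), grinder at (196,20), mill at (525,130) in the side crop); the cup, honey jar, syrup bottle and caddy look unmoved, and the gripper is clear.

```bash
python3 -c "
from plant import job
print(job.close_job())"
```

```text
the job is handed in; nothing more can be done
None
```

The pepper mill, salt grinder and red-capped jar each stand upright in their own caddy pockets, with the caddy, syrup bottle, honey jar and cup looking unmoved in the last pictures; the job was handed in at about 24 s, and no verdict was returned.

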